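Lift the offset lever by its balance point and hold it over the bend fixture

ROBOT

A 6-joint arm with a two-finger parallel gripper is mounted at the origin on the work surface. World frame = base frame: x ahead of the robot, y to its left, z up, the work surface at z = 0. Lengths are in mm, angles in rad, forces in N, time in s.
With the tool pointing down it reaches from about 275 to 750 mm from the base axis. Payload 10.2 kg.
Tool frame: the origin (TCP) lies at the very end of the fingers, on their centre line; the grasp point (between the pads) lies 19 mm behind it; z points along the fingers, y is the line along which they close (so a half turn about z gives the same grasp; the last joint's range is limited). The gripper opens to 85 mm and grips with 20 to 120 N. Pads are 22 mm wide; open, the fingers measure 114 mm over their backs; the gripper's body (76 mm by 85 mm) begins 54 mm behind the grasp point. The pads swing forward as they close: fully open they stand 13 mm farther back than shut.
Start: joints at [1.127, 0.313, 1.498, -0, 1.331, -0.223], TCP at [114.993, 512.258, 231.294] pointing down, gripper open.
Joint ranges: [-2.94, 2.94], [-0.97, 2.17], [0.19, 2.56], [-1.23, 4.37], [0.02, 3.11], [-2.88, 2.88]. Speed limits (rad/s): [2.39, 2.39, 3.01, 3.14, 3.14, 3.14].

INTERFACE

Orientations are given as a unit quaternion [w, x, y, z].
In Python, from rig import ctrl gives the robot as it stands.
- The arm moves only by the shell command python3 -m inch 'ROWS' [OPENING] [FORCE]. ROWS is text: rows parted by semicolons, each of 6 numbers parted by spaces: the shift along the tool's x, y, z in mm, then the turn, a rotation vector about the tool's x, y, z in units of 6 degrees (1.0 is 6 degrees). A call has exactly 10 rows; each row shifts and turns the commanded pose from where the row before left it, along the tool's axes as they then stand; what a row does not reach is not made up. A row lasts 1/12 s, in which the tool goes at most 41.7 mm and 7.16 degrees, less where a joint would pass 70% of its speed; a pose out of reach is approached as far as the arm can. A call with a gripper value outside its range is refused whole. OPENING is the opening, from 0 (shut) to 1 (fully open), set as the call begins (- or left out, the last holds). The fingers move at their own pace and stop on an object; FORCE is the grip in N (left out, the last holds). Time passes only in rows, so rows that do not move let the fingers close, or fill a call up. It gives the time, the measured TCP pose, the force, the opening and the grip force at its end, in the units of the state.
- ctrl.sense(): the state, without advancing time (a new reading comes with each control period).
- ctrl.capture(name): name is "scene" or "top" or "wrist"; returns a dict with "image" (480x640x3 uint8, red, green, blue), "intrinsics" (3x3 intrinsics, pixels), "rvec" (rotation vector, rad) and "tvec" (3), from world to camera coordinates, as OpenCV has them. Camera axes: x right, y down, z forward; pixel columns grow to the right and rows downward; lengths in mm; the calibration is good to about 2 mm. A picture is of the moment at which its call begins. There is no depth.
- ctrl.finish_job(): hands the job in; it is judged then, once.
The state is a dict: "time_s": time; "joints": joint angles; "dq": joint speeds; "tau": joint torques, N m; "eef_pos": TCP position; "ee_rot": TCP orientation; "force": force on the tool from outside, world axes, zero at the start; "wrist_torque": the same for the moment, N m; "grip_width": opening from 0.0 (shut) to 1.0 (fully open); "grip_force": force on a finger pad.
Only numpy, scipy, OpenCV 4.12 (cv2) and the standard library are available. Lean on these libraries where they do the work, as an engineer would, in place of code of your own. Each camera call takes 0.05 s, during which the arm holds its last target. There are 200 camera calls.

TASK

Take the white lid off the long blue case by its black knob and set it down gently, knob up, in the middle of the green mat. Then lift the iron offset lever out of the case by its balance point (the yellow band) and finish while holding it level and still about 5 cm clear above the bend fixture, lined up with it: the thick boss over the round seat, the slim foot over the fork. Do not put the lever down or let go of it, and leave the other things on the bench where they are.

Things in the scene. Friction and masses are not known exactly. Their poses are not given: they have to be found in the camera images.
- case: fixed open-topped blue case, 230 x 130 mm outside (long side along its x), 54 mm high, walls and floor 5 mm thick, light grey liner flush with the floor, small steel plates on the two short ends. Origin: centre of its underside; z up. Its heading and place on the bench vary. The lid covers it and the lever lies inside
- lid: loose white plastic lid, about 0.2 kg: a plate 230 x 130 x 6 mm with a 214 x 114 x 5 mm step under it that sits inside the case's rim with 3 mm play all round. Origin: centre of the underside of the step (49 mm above the case's underside when closed); the plate's top is 11 mm above the origin, the knob's top 45 mm above it; x along the long side, z up
- lid_knob (a point): middle of the lid's black knob: an upright cylinder 28 mm in diameter, 24 mm tall (12 mm above and below this point), on a thinner 16 mm neck 10 mm tall, at the centre of the lid, 33 mm above the lid's origin
- lever: loose dark iron lever, 180 mm long, about 0.5 kg (varies), flat on the case floor: thick round boss (40 mm diameter, 36 tall), arm 12 mm wide, 18 tall (14 to 32 mm above the underside), slim round foot (20 mm diameter, 36 tall). Origin: centre of the boss's underside; x along the arm from boss to foot, z up. Lies along the case within 0.1 rad, boss towards the case's -x end, near mid-width
- lever_balance (a point): balance point of the lever (its centre of mass along its length): at mid-height of the arm, marked by a yellow band 12 mm wide, 41 mm from the boss's axis towards the foot, 23 mm above the lever's underside. The bare arm starts 20 mm and ends 140 mm from the boss's axis. A grip more than 20 mm from here along the arm misses the balance point
- lever_boss (a point): centre of the underside of the lever's thick boss (the lever's origin)
- lever_foot (a point): centre of the underside of the lever's slim foot, 150 mm from lever_boss
- mat: fixed flat green mat, 240 x 140 x 3 mm, long side along its x, empty at the start. Origin: centre of its underside; z up
- fixture: fixed bend fixture: dark grey base plate 220 x 90 x 14 mm carrying a round steel seat with a brass pin near its -x end and a steel fork near its +x end; highest point 65 mm above the bench. Origin: centre of its underside; x from the seat towards the fork, z up
- fixture_seat (a point): centre of the top of the round steel seat (56 mm diameter, 50 mm above the bench; a 14 mm brass pin stands 10 mm higher on it), 75 mm from the fixture's origin along -x. The boss belongs above it
- fixture_fork (a point): middle of the fork between its two 12 mm prongs (32 mm apart), level with the prongs' tops 65 mm above the bench, 75 mm from the fixture's origin along +x. The foot belongs above it
- weight: bystander: brass test weight, 34 mm diameter, 50 mm tall, standing between the task's things. Origin: centre of underside
- jar: bystander: small amber jar with a white cap and paper label, 38 mm diameter, 50 mm tall, standing between the task's things. Origin: centre of underside
- coupon: bystander: flat steel test specimen, 140 x 20 x 6 mm, at the far side of the bench. Origin: centre of underside
- wrench: bystander: wrench, 160 mm long, lying near the robot, right of the middle
- jaw: bystander: aluminium clamp jaw, 50 x 40 mm and 42 mm tall, with a screw knob on one side, at the far side of the bench. Origin: centre of underside
- meter: bystander: yellow hand meter, 150 x 75 x 22 mm, lying on the right of the bench. Origin: centre of underside
Things that resemble listed ones, but are neither listed nor needed, are in the scene too. Leave any pink or turquoise look-alike of the fixture alone.

How it is judged:
By the outcome, as a careful person would: the job done as asked, in the order asked, and still so for the second after the job is handed in, while the arm keeps its last pose, push and grip.
It also fails if it takes over 69 s, if anything falls off the work surface, if the arm or the gripper's body presses on something with over 40 N, if the wrist force passes 120 N, or if a joint passes its speed limit or range.

## Working session

There is one attempt and no reset: what is moved stays moved. The work goes in short steps, Python scripts to look and compute and a shell command to move; the robot and the scene stay as the last step left them, time stands still between calls to the robot, and variables do not carry over. Pictures are saved under pics/ and viewed, at most 10 in all, crops included, and the job is handed in when it is done.

```bash
ls; mkdir -p pics; cat > h.py <<'E'
import numpy as np, cv2
from rig import ctrl
from scipy.spatial.transform import Rotation as R
def cap(n,f):
    c=ctrl.capture(n); cv2.imwrite('pics/'+f+'.png',c['image'][:,:,::-1]); np.savez('pics/'+f+'.npz',**c); return c
def load(f): return dict(np.load('pics/'+f+'.npz'))
def ray(c,uv,z):
    Rm=cv2.Rodrigues(np.array(c['rvec'],float))[0]; t=np.array(c['tvec'],float).ravel()
    o=-Rm.T@t; d=Rm.T@np.linalg.inv(c['intrinsics'])@np.array([uv[0],uv[1],1.]); return o+d*(z-o[2])/d[2]
def proj(c,p): return cv2.projectPoints(np.array(p,float).reshape(-1,1,3),np.array(c['rvec'],float),np.array(c['tvec'],float),np.array(c['intrinsics'],float),None)[0].reshape(-1,2)
def rot(s): q=s['ee_rot']; return R.from_quat([q[1],q[2],q[3],q[0]])
E
python3 - <<'E'
from h import *
for n in('scene','top'):
    c=cap(n,n+'0'); Rm=cv2.Rodrigues(np.array(c['rvec'],float))[0]; print(n,-Rm.T@np.array(c['tvec']).ravel())
print(ctrl.sense())
E
```

```text
pics
scene [1476.90285892  230.67870907 1109.02503455]
top [ 430.0728369  -193.2680349  1432.56590146]
{'time_s': 0.1, 'joints': array([ 1.12658183e+00,  3.13374102e-01,  1.49834733e+00,  4.17543011e-05,
        1.33100035e+00, -2.23421189e-01]), 'dq': array([ 1.10462016e-03, -6.56221566e-04, -2.48553739e-03, -1.24085227e-03,
       -4.27254303e-04, -5.76036491e-05]), 'tau': array([ 3.49132177e-03, -4.12904441e+01, -2.60141623e+01, -1.29294008e-04,
        2.96422186e-03, -9.02402036e-06]), 'eef_pos': array([114.89105621, 512.04585781, 230.80769641]), 'ee_rot': array([-2.04139356e-04,  1.10177470e-01,  9.93911770e-01, -5.26757891e-04]), 'force': array([ 0.13727299, -0.25565662, -0.35540778]), 'wrist_torque': array([ 0.00786979, -0.0005854 , -0.01020897]), 'grip_force': 0.0, 'grip_width': 1.0000074588497083}
```

View pics/top0.png

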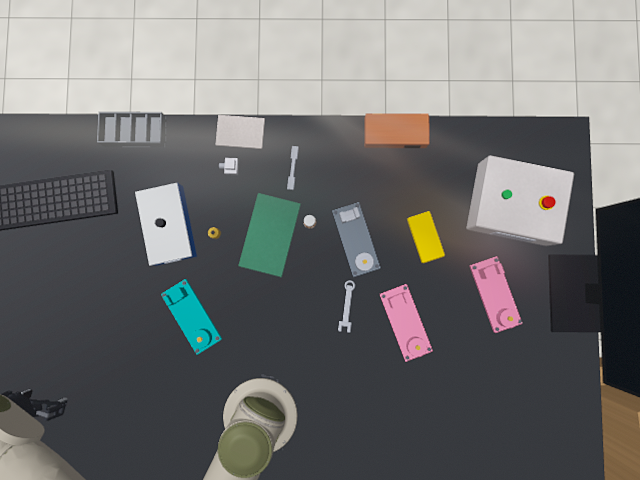

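View pics/scene0.png

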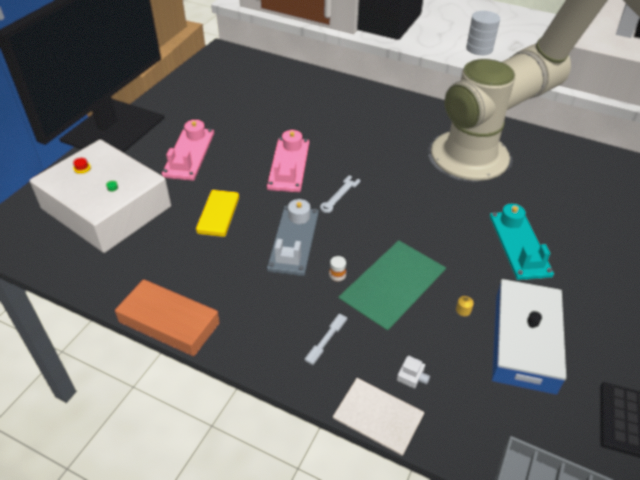

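The top view shows the lid at (165,224) with its knob at (160,222), the mat at (270,235), and the grey fixture with its seat at (364,261) and fork at (349,213).
Look-alikes:
- **Case or lid:** the white control box (520,200), the grey tray (130,128) and the orange box (397,130).
- **Fixture:** the turquoise one (191,317) and the pink ones (405,323) and (496,295).
- **Mat:** the pale sheet (240,132).

I choose the white lid on the blue case with the black knob, and the grey fixture.

```bash
python3 - <<'E'
from h import *
c=load('top0'); im=c['image']; hsv=cv2.cvtColor(im,cv2.COLOR_RGB2HSV)
def big(m,box):
    x0,y0,x1,y1=box; k=np.zeros(m.shape,np.uint8); k[y0:y1,x0:x1]=m[y0:y1,x0:x1]
    cs=cv2.findContours(k,cv2.RETR_EXTERNAL,cv2.CHAIN_APPROX_NONE)[0]; return max(cs,key=cv2.contourArea)
def rep(n,ct,z):
    P=np.array([ray(c,p[0],z)[:2] for p in ct],np.float32); r=cv2.minAreaRect(P); b=cv2.boxPoints(r)
    e=max([b[1]-b[0],b[2]-b[1]],key=np.linalg.norm); print(n,r[0],r[1],'axis',np.arctan2(e[1],e[0]))
H,S,V=[hsv[...,i].astype(int) for i in range(3)]
rep('lid',big(((S<40)&(V>150))*np.uint8(255),(130,175,205,275)),60)
rep('knob',big((V<60)*np.uint8(255),(150,212,172,234)),94)
rep('mat',big(((H>50)&(H<85)&(S>100)&(V>60))*np.uint8(255),(230,185,310,285)),3)
rep('fix',big(((V>62))*np.uint8(255),(325,195,387,282)),14)
rep('pin',big(((S>90)&(H>10)&(H<35)&(V>100))*np.uint8(255),(350,250,380,275)),60)
rep('weight',big(((S>90)&(V>80))*np.uint8(255),(203,222,225,244)),50)
rep('jar',big(((V>120))*np.uint8(255),(300,212,320,232)),50)
z=cv2.resize(im[160:310,100:400],None,fx=2.66,fy=2.66,interpolation=cv2.INTER_CUBIC); cv2.imwrite('pics/crop0.png',z[:,:,::-1])
w=cap('wrist','w0')
Rm=cv2.Rodrigues(np.array(w['rvec'],float))[0]; s=ctrl.sense(); o=-Rm.T@np.array(w['tvec']).ravel()
print('wrist cam',o,'in tool',rot(s).inv().apply(o-s['eef_pos']),'fwd',rot(s).inv().apply(Rm[2]),'f',w['intrinsics'][0,0],rot(s).as_matrix())
E
```

```text
lid (582.9180908203125, 298.0575866699219) (235.60545349121094, 131.70603942871094) axis 0.22600463
knob (583.5031127929688, 293.1295166015625) (20.944377899169922, 27.044240951538086) axis -1.5649601
mat (558.5079345703125, -19.155990600585938) (139.57870483398438, 238.38482666015625) axis -0.24040039
fix (548.2940063476562, -292.97283935546875) (271.00152587890625, 192.97962951660156) axis 0.0056794207
pin (472.2987365722656, -316.3026428222656) (9.068974494934082, 9.119351387023926) axis -1.5647994
weight (558.6765747070312, 143.9625244140625) (33.865413665771484, 37.04475784301758) axis -1.5649012
jar (595.975341796875, -147.77542114257812) (35.85941696166992, 38.05846405029297) axis -0.1547164
wrist cam [ 46.17391449 528.46326104 374.0456555 ] in tool [  70.66959938    0.79398755 -143.14028406] fwd [-2.75339777e-01 -8.61581650e-04  9.61346589e-01] f 377.6724232328284 [[-9.75724780e-01  2.18999928e-01 -4.29967946e-04]
 [ 2.19000221e-01  9.75724458e-01 -8.28074837e-04]
 [ 2.38181912e-04 -9.02136213e-04 -9.99999565e-01]]
```

View pics/crop0.png

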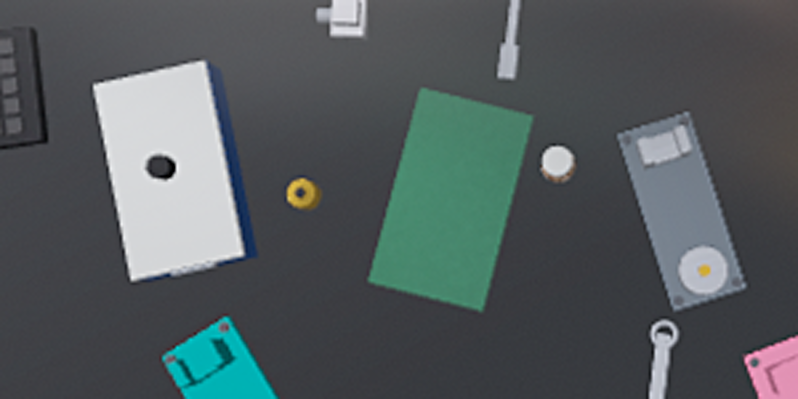

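The crop confirms the choice: the lid with its black knob at crop (160,167), the mat at (450,200), and the grey fixture with its seat at (703,270) and fork at (665,147).

```bash
python3 -m inch '-36 -8 0 0 0 0; -36 -8 0 0 0 0; -36 -8 0 0 0 0; -36 -8 0 0 0 0; -36 -8 0 0 0 0; -36 -8 0 0 0 0; -36 -8 0 0 0 0; -36 -8 0 0 0 0; -36 -8 0 0 0 0; -36 -8 0 0 0 0' 1 40
python3 -m inch '-30 -7 0 0 0 0; -30 -7 0 0 0 0; -20 -7 0 0 0 0; -20 -7 0 0 0 0; 0 0 0 0 0 -1; 0 0 0 0 0 -1; 0 0 0 0 0 -1; 0 0 0 0 0 -1; 0 0 0 0 0 0; 0 0 0 0 0 0'
python3 - <<'E'
from h import *
c=cap('wrist','w1'); print(ctrl.sense()['eef_pos'])
E
```

```text
time_s: 0.98
eef_pos: [450.2, 354.2, 231.1]
ee_rot: [-0.0, 0.11, 0.994, -0.0]
force: [0.2, 0.7, 0.2]
grip_width: 1.002
grip_force: 0.0
time_s: 1.82
eef_pos: [540.1, 306.1, 231.0]
ee_rot: [-0.0, -0.097, 0.995, -0.0]
force: [0.0, -0.1, 0.3]
grip_width: 0.999
grip_force: 0.0
[540.10801786 306.11090489 231.09015945]
```

View pics/w1.png

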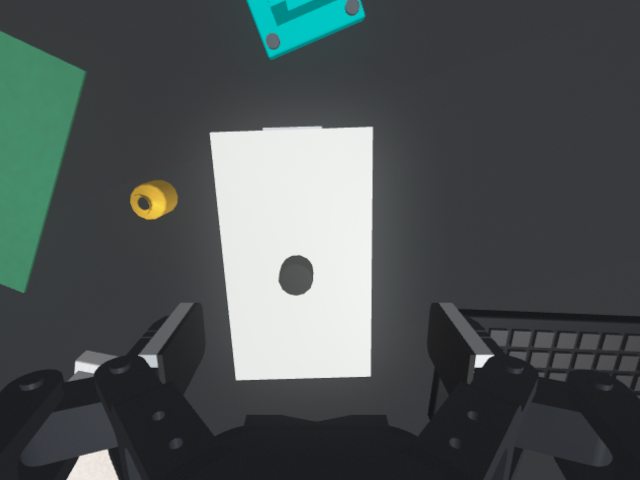

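The wrist view shows the lid (corners at about (211,132), (373,127), (370,376) and (236,380)) and the knob at (296,275). I'll measure both.

```bash
cat >> h.py <<'E'
def meas(c,m,z,box=None):
    k=np.zeros(m.shape,np.uint8); x0,y0,x1,y1=box or (0,0,640,480); k[y0:y1,x0:x1]=np.uint8(255)*m[y0:y1,x0:x1]
    k=cv2.morphologyEx(k,cv2.MORPH_OPEN,np.ones((3,3)))
    ct=max(cv2.findContours(k,cv2.RETR_EXTERNAL,cv2.CHAIN_APPROX_NONE)[0],key=cv2.contourArea)
    P=np.array([ray(c,p[0],z)[:2] for p in ct],np.float32); r=cv2.minAreaRect(P); b=cv2.boxPoints(r)
    e=max([b[1]-b[0],b[2]-b[1]],key=np.linalg.norm); a=np.arctan2(e[1],e[0]); a=(a+np.pi/2)%np.pi-np.pi/2
    return np.round(r[0],1),np.round(r[1],1),round(float(a),3)
def HSV(c): 
    h=cv2.cvtColor(c['image'],cv2.COLOR_RGB2HSV).astype(int); return h[...,0],h[...,1],h[...,2]
def totool(dxyz,s=None): s=s or ctrl.sense(); return np.round(rot(s).inv().apply(dxyz),1)
def yaw(s=None): m=rot(s or ctrl.sense()).as_matrix(); return np.degrees(np.arctan2(m[1,0],m[0,0]))
E
python3 - <<'E'
from h import *
c=load('w1'); H,S,V=HSV(c)
m=meas(c,(S<25)&(V>190),60,(200,132,390,390)); print('lid',m)
k=meas(c,V<120,94,(270,240,325,305)); print('knobtop',k, 'blob mid',meas(c,V<120,84,(270,240,325,305)))
print(yaw()); print('shift',totool(np.r_[m[0]-ctrl.sense()['eef_pos'][:2],0]))
E
```

```text
lid (array([584. , 298.9]), array([229.9, 130.1]), 0.229)
knobtop (array([580.2, 298.5]), array([32.1, 26.3]), 0.194) blob mid (array([584.1, 298.7]), array([33.3, 27.2]), 0.194)
-168.83735873286008
shift [-41.7 -15.6  -0. ]
```

```bash
python3 -m inch '-21 -8 0 0 0 0; -21 -8 0 0 0 0; 0 0 0 0 0 -0.3; 0 0 25 0 0 0; 0 0 25 0 0 0; 0 0 25 0 0 0; 0 0 20 0 0 0; 0 0 15 0 0 0; 0 0 0 0 0 0; 0 0 0 0 0 0'
python3 - <<'E'
from h import *
c=cap('wrist','w2'); s=ctrl.sense(); print(s['eef_pos'],totool(np.r_[584-s['eef_pos'][0],298.9-s['eef_pos'][1],0]),yaw())
H,S,V=HSV(c); print(proj(c,[584,298.9,94]))
E
```

```text
time_s: 2.7
eef_pos: [584.4, 298.7, 121.2]
ee_rot: [-0.0, -0.114, 0.994, -0.0]
force: [-0.6, -0.0, 0.7]
grip_width: 1.0
grip_force: 0.0
[584.87695177 298.84881519 122.29579394] [ 0.8  0.2 -0. ] -166.9216342590223
[[314.35305194 283.3728427 ]]
```

View pics/w2.png

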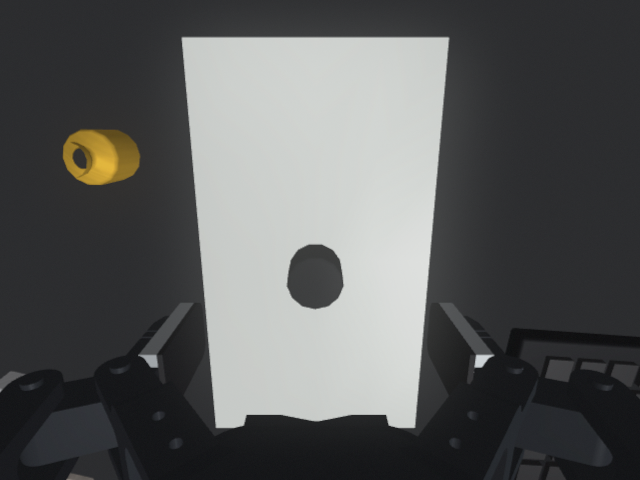

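The knob is centred between the fingers, with its top at about (315,285) against a predicted (314,283). I'll go down and grip.

```bash
python3 -m inch '0 0 14 0 0 0; 0 0 14 0 0 0; 0 0 12 0 0 0; 0 0 8 0 0 0; 0 0 5 0 0 0; 0 0 3 0 0 0; 0 0 0 0 0 0; 0 0 0 0 0 0; 0 0 0 0 0 0; 0 0 0 0 0 0'
python3 -m inch '0 0 0 0 0 0; 0 0 0 0 0 0; 0 0 0 0 0 0; 0 0 0 0 0 0; 0 0 0 0 0 0; 0 0 0 0 0 0; 0 0 0 0 0 0; 0 0 0 0 0 0; 0 0 0 0 0 0; 0 0 0 0 0 0' 0 50
```

```text
time_s: 3.58
eef_pos: [584.7, 298.8, 65.9]
ee_rot: [0.0, -0.115, 0.993, 0.0]
force: [0.1, 0.3, 0.4]
grip_width: 1.001
grip_force: 0.0
time_s: 4.42
eef_pos: [584.6, 298.7, 65.5]
ee_rot: [0.0, -0.115, 0.993, -0.0]
force: [-0.3, -0.5, 4.1]
grip_width: 0.312
grip_force: 49.4
```

```bash
python3 -m inch '0 0 -3 0 0 0; 0 0 -5 0 0 0; 0 0 -7 0 0 0; 0 0 -10 0 0 0; 0 0 -10 0 0 0; 0 0 -10 0 0 0; 0 0 -10 0 0 0; 0 0 -5 0 0 0; 0 0 0 0 0 0; 0 0 0 0 0 0'
python3 -m inch '4 -12 0 0 0 0; 8 -24 0 0 0 0; 12 -36 0 0 0 0; 12 -36 0 0 0 0; 12 -38 0 0 0 0; 12 -38 0 0 0 0; 12 -38 0 0 0 0; 12 -38 0 0 0 0; 9 -28 0 0 0 0; 4.5 -16 0 0 0 0'
python3 -m inch '0 0 0 0 0 0.5; 0 0 0 0 0 0.7; 0 0 0 0 0 0.8; 0 0 0 0 0 0.8; 0 0 0 0 0 0.8; 0 0 0 0 0 0.5; 0 0 0 0 0 0.38; 0 0 0 0 0 0; 0 0 0 0 0 0; 0 0 0 0 0 0'
python3 - <<'E'
from h import *
cap('top','t1'); c=cap('wrist','w3'); s=ctrl.sense(); print(s['eef_pos'],yaw(),s['force'],s['wrist_torque'])
a=load('w3')['image'];b=load('t1')['image'][150:330,90:390]
cv2.imwrite('pics/v3.png',np.hstack([cv2.resize(a,(400,300)),cv2.resize(b,(400,300))])[:,:,::-1])
E
```

```text
time_s: 5.25
eef_pos: [584.5, 298.7, 125.4]
ee_rot: [0.0, -0.114, 0.993, 0.0]
force: [0.2, 0.0, -2.8]
grip_width: 0.312
grip_force: 49.3
time_s: 6.08
eef_pos: [558.0, -22.7, 124.8]
ee_rot: [-0.001, -0.113, 0.994, -0.0]
force: [0.8, -0.0, -2.0]
grip_width: 0.311
grip_force: 49.6
time_s: 6.92
eef_pos: [558.6, -19.5, 125.0]
ee_rot: [-0.0, 0.119, 0.993, 0.0]
force: [-0.4, -0.1, -2.5]
grip_width: 0.31
grip_force: 49.6
[558.62115129 -19.47533299 125.12806639] 166.3132662861157 [ 0.13385167  0.56618777 -2.5029108 ] [0.03135683 0.01347711 0.00118525]
```

View pics/v3.png

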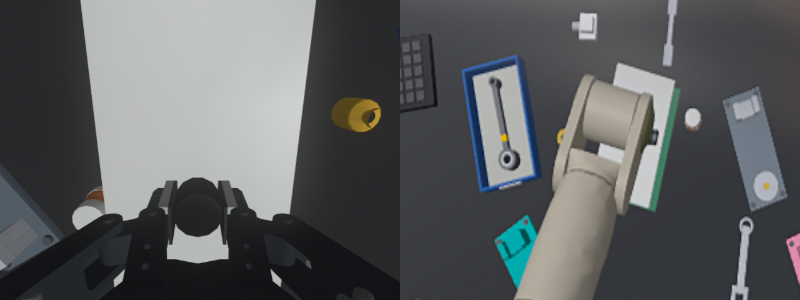

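The lever shows its yellow band and its boss towards the robot (crop right panel: boss (508,159), foot (495,83)). The held lid is square to the tool. I'll lower it onto the mat gently.

```bash
python3 -m inch '0 0 5 0 0 0; 0 0 12 0 0 0; 0 0 15 0 0 0; 0 0 15 0 0 0; 0 0 15 0 0 0; 0 0 14 0 0 0; 0 0 12 0 0 0; 0 0 8 0 0 0; 0 0 4 0 0 0; 0 0 2 0 0 0'
python3 -m inch '0 0 0.5 0 0 0; 0 0 0.5 0 0 0; 0 0 0.5 0 0 0; 0 0 0.5 0 0 0; 0 0 0.4 0 0 0; 0 0 0.4 0 0 0; 0 0 0.3 0 0 0; 0 0 0.3 0 0 0; 0 0 0 0 0 0; 0 0 0 0 0 0'
```

```text
time_s: 7.85
eef_pos: [558.7, -19.5, 22.8]
ee_rot: [-0.0, 0.12, 0.993, 0.0]
force: [0.3, -0.0, -2.6]
grip_width: 0.31
grip_force: 49.6
time_s: 8.68
eef_pos: [558.7, -19.5, 19.9]
ee_rot: [-0.0, 0.12, 0.993, -0.0]
force: [-0.9, -0.2, -3.2]
grip_width: 0.308
grip_force: 49.6
```

```bash
python3 -m inch '0 0 0.2 0 0 0; 0 0 0.2 0 0 0; 0 0 0.2 0 0 0; 0 0 0.2 0 0 0; 0 0 0.2 0 0 0; 0 0 0 0 0 0; 0 0 0 0 0 0; 0 0 0 0 0 0; 0 0 0 0 0 0; 0 0 0 0 0 0'
```

```text
time_s: 9.52
eef_pos: [558.8, -19.5, 19.5]
ee_rot: [0.0, 0.119, 0.993, -0.0]
force: [-2.9, 0.4, 6.3]
grip_width: 0.314
grip_force: 50.3
```

```bash
python3 -m inch '0 0 0 0 0 0; 0 0 0 0 0 0; 0 0 0 0 0 0; 0 0 0 0 0 0; 0 0 0 0 0 0; 0 0 0 0 0 0; 0 0 -5 0 0 0; 0 0 -10 0 0 0; 0 0 -20 0 0 0; 0 0 -25 0 0 0' 1
python3 -m inch '0 0 -30 0 0 0; 0 0 -35 0 0 0; 0 0 -35 0 0 0; 0 0 -35 0 0 0; 0 0 -15 0 0 0; 0 0 0 0 0 0; 0 0 0 0 0 0; 0 0 0 0 0 0; 0 0 0 0 0 0; 0 0 0 0 0 0'
python3 - <<'E'
from h import *
c=cap('wrist','w4'); s=ctrl.sense(); print(s['eef_pos'],yaw())
cap('top','t2')
H,S,V=HSV(c)
print('lid',meas(c,(S<25)&(V>150),14+3-3,(150,90,450,400)))
print('mat+lid', [meas(c,((H>50)&(H<85)&(S>90)&(V>50)),3)])
c=load('t2');H,S,V=HSV(c)
print('top lid',meas(c,(S<40)&(V>150),14,(230,185,310,285)))
print('band',meas(c,(S>110)&(H>15)&(H<35)&(V>100),37,(140,190,190,260)), 'pin',meas(c,(S>90)&(H>10)&(H<35)&(V>100),60,(350,250,380,275)))
E
```

```text
time_s: 10.35
eef_pos: [558.1, -19.4, 79.4]
ee_rot: [-0.001, 0.12, 0.993, 0.0]
force: [0.6, 0.4, 0.1]
grip_width: 1.001
grip_force: 0.0
time_s: 11.18
eef_pos: [558.3, -19.4, 227.8]
ee_rot: [-0.001, 0.12, 0.993, 0.0]
force: [-0.4, -0.4, 0.1]
grip_width: 0.998
grip_force: 0.0
[558.42587684 -19.43040965 228.00294333] 166.268760080768
lid (array([561.7, -19.8]), array([130. , 222.3]), -0.24)
mat+lid [(array([448.2,   7.6]), array([139.8,  14.3]), 1.333)]
top lid (array([556.9,  65.6]), array([130.9, 245.7]), -0.205)
band (array([559. , 289.6]), array([ 9.3, 12.6]), -1.565) pin (array([ 473.8, -316.3]), array([6. , 9.1]), -1.565)
```

View pics/w4.png

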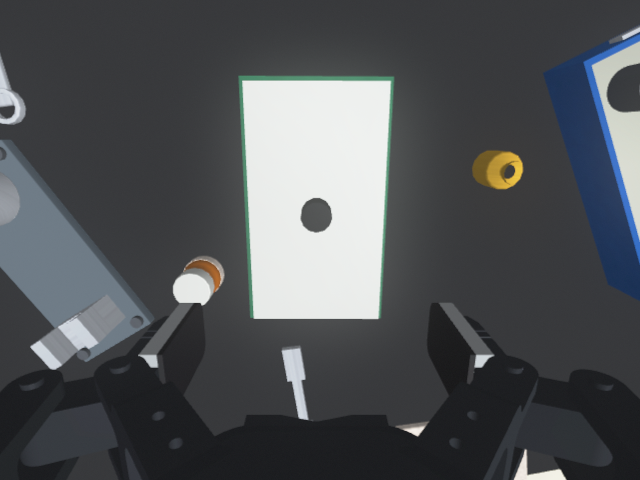

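The lid sits inside the green border (lid corners (243,80) to (381,318)), knob up at (316,215). Next I move over the case.

```bash
python3 -m inch '4 -0 0 0 0 0; 9 25 0 0 0 0; 12 35 0 0 0 0; 12 38 0 0 0 0; 12 38 0 0 0 0; 12 38 0 0 0 0; 12 38 0 0 0 0; 10 38 0 0 0 0; 6 28 0 0 0 0; 2 18 0 0 0 0' 0.7
python3 -m inch '0 0 0 0 0 -0.5; 0 0 0 0 0 -0.8; 0 0 0 0 0 -0.8; 0 0 0 0 0 -0.8; 0 0 0 0 0 -0.8; 0 0 0 0 0 -0.8; 0 0 0 0 0 0; 0 0 0 0 0 0; 0 0 0 0 0 0; 0 0 0 0 0 0'
python3 - <<'E'
from h import *
c=load('w4');H,S,V=HSV(c)
g=((H>50)&(H<85)&(S>90)&(V>40)); w=((S<25)&(V>150))
print('mat',meas(c,g|w,3,(225,60,410,330)),'lid',meas(c,w,14,(225,60,410,330)))
c=cap('wrist','w5'); s=ctrl.sense(); print(s['eef_pos'],yaw())
E
```

```text
time_s: 12.12
eef_pos: [539.4, 292.8, 228.7]
ee_rot: [-0.0, 0.118, 0.993, 0.0]
force: [-0.6, -0.8, 0.3]
grip_width: 0.7
grip_force: 0.0
time_s: 12.95
eef_pos: [540.5, 289.7, 228.8]
ee_rot: [-0.0, -0.115, 0.993, -0.0]
force: [-0.5, -0.7, 0.5]
grip_width: 0.701
grip_force: 0.0
mat (array([559.8, -21.1]), array([137.3, 236.9]), -0.241) lid (array([558.1, -18.9]), array([130. , 229.7]), -0.24)
[540.51237352 289.63884409 228.86449693] -166.80230227919282
```

View pics/w5.png

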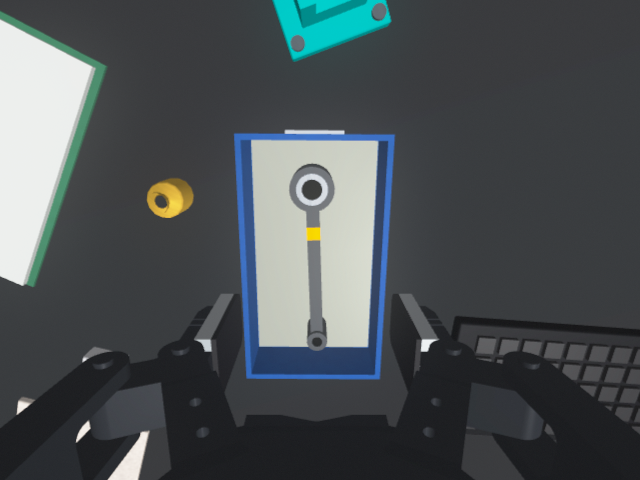

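The lever lies with its boss ring at (312,189), its band at (313,234) and its foot ring at (317,342). I'll measure it.

```bash
python3 - <<'E'
from h import *
c=load('w5');H,S,V=HSV(c); s=ctrl.sense()
band=meas(c,(S>150)&(H>20)&(H<35)&(V>150),37,(295,215,335,255)); print('band',band)
x0,y0,x1,y1=285,160,340,215
b=ray(c,(312,189),41); f=ray(c,(317,342),41)
k=meas(c,(V<70),41,(300,177,324,201)); print('bosshole',k); k2=meas(c,(V<60),41,(311,336,323,348)); print('foothole',k2)
print(b,f,np.linalg.norm(f-b),np.arctan2(*(f-b)[1::-1])); h=np.arctan2(*(k2[0]-k[0])[::-1]); print('head',np.degrees(h),h)
u=np.array([np.cos(h),np.sin(h)]); bal=k[0]+41*u; print('bal',bal,'tool',totool(np.r_[bal-s['eef_pos'][:2],0]),'band tool',totool(np.r_[band[0]-s['eef_pos'][:2],0]))
E
```

```text
band (array([559.1, 292.2]), array([11.4, 11.1]), 0.232)
bosshole (array([518.6, 281.5]), array([15.8, 14.9]), 0.232)
foothole (array([664. , 320.4]), array([7.8, 6.9]), 0.232)
[518.43014404 281.87913501  41.        ] [664.44762021 320.96387169  41.        ] 151.15793061582943 0.2615404058085985
head 14.978007076742946 0.2614155388761754
bal [558.2070292  292.09637851] tool [-17.8  -1.6  -0. ] band tool [-18.7  -1.8  -0. ]
```

```bash
python3 -m inch '-9 -0.8 0 0 0 0; -9.5 -0.9 0 0 0 -0.3; 0 0 15 0 0 0; 0 0 25 0 0 0; 0 0 30 0 0 0; 0 0 30 0 0 0; 0 0 30 0 0 0; 0 0 20 0 0 0; 0 0 10 0 0 0; 0 0 0 0 0 0' 0.5
python3 - <<'E'
from h import *
c=cap('wrist','w6');H,S,V=HSV(c); s=ctrl.sense(); print(s['eef_pos'],yaw()-180)
p=proj(c,[559,292.2,37])[0]; print(p); x,y=p.astype(int)
band=meas(c,(S>150)&(H>20)&(H<35)&(V>80),37,(x-60,y-60,x+60,min(480,y+60))); print(band,'tool',totool(np.r_[band[0]-s['eef_pos'][:2],0]))
E
```

```text
time_s: 13.83
eef_pos: [558.0, 291.9, 66.8]
ee_rot: [-0.002, -0.131, 0.991, -0.0]
force: [-0.9, 0.4, -0.7]
grip_width: 0.497
grip_force: 0.0
[558.95403397 292.23165551  68.81707475] -344.95547005673114
[313.84147591 283.91968133]
(array([559.1, 292.3]), array([11.6, 11.9]), -1.306) tool [-0.2  0.  -0. ]
```

```bash
python3 -m inch '0 0 10 0 0 0; 0 0 14 0 0 0; 0 0 14 0 0 0; 0 0 10 0 0 0; 0 0 6 0 0 0; 0 0 3 0 0 0; 0 0 1.5 0 0 0; 0 0 0 0 0 0; 0 0 0 0 0 0; 0 0 0 0 0 0'
python3 -m inch '0 0 0 0 0 0; 0 0 0 0 0 0; 0 0 0 0 0 0; 0 0 0 0 0 0; 0 0 0 0 0 0; 0 0 0 0 0 0; 0 0 0 0 0 0; 0 0 0 0 0 0; 0 0 0 0 0 0; 0 0 0 0 0 0' 0 80
```

```text
time_s: 14.72
eef_pos: [559.3, 292.3, 11.0]
ee_rot: [0.001, -0.131, 0.991, 0.0]
force: [-0.2, -0.1, 0.0]
grip_width: 0.498
grip_force: 0.0
time_s: 15.55
eef_pos: [559.2, 292.3, 10.8]
ee_rot: [0.0, -0.131, 0.991, 0.0]
force: [-0.9, -1.0, 5.6]
grip_width: 0.126
grip_force: 79.3
```

```bash
python3 -m inch '0 0 -3 0 0 0; 0 0 -6 0 0 0; 0 0 -10 0 0 0; 0 0 -16 0 0 0; 0 0 -20 0 0 0; 0 0 -20 0 0 0; 0 0 -17 0 0 0; 0 0 -12 0 0 0; 0 0 -6 0 0 0; 0 0 0 0 0 0'
python3 - <<'E'
from h import *
c=cap('wrist','w7');H,S,V=HSV(c); s=ctrl.sense(); print(s['eef_pos'],yaw(),s['force'],s['wrist_torque'])
a=c['image']; t=cap('top','t3'); b=t['image']
H,S,V=HSV(t); print('pin',meas(t,(S>90)&(H>10)&(H<35)&(V>100),60,(350,250,380,275)))
cv2.imwrite('pics/v7.png',np.hstack([cv2.resize(a,(400,300)),cv2.resize(b[185:305,300:460],(400,300),interpolation=cv2.INTER_CUBIC)])[:,:,::-1])
E
```

```text
time_s: 16.38
eef_pos: [559.3, 292.4, 121.6]
ee_rot: [0.001, -0.131, 0.991, 0.0]
force: [0.1, -0.8, -5.7]
grip_width: 0.128
grip_force: 78.2
[558.83964763 292.20948035 120.29917464] -164.92859850484243 [ 0.320483   -0.47562302 -5.90545899] [ 0.00755876 -0.02996381  0.05186596]
pin (array([ 473.8, -316.3]), array([6. , 9.1]), -1.565)
```

View pics/v7.png

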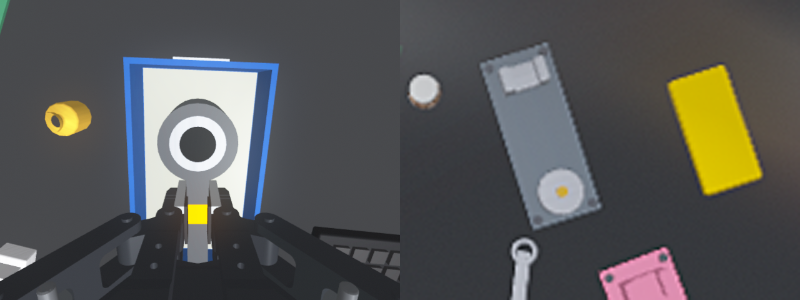

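The lever hangs level with the band between the fingers (left panel, (198,214)). The fixture is clear in the right panel, with its seat at (561,191) and fork at (525,75). I'll measure the fixture.

```bash
python3 - <<'E'
from h import *
t=load('t3');H,S,V=HSV(t); s=ctrl.sense()
m=(V>85); k=np.zeros(m.shape,np.uint8); k[198:280,328:384]=255*m[198:280,328:384]
ct=max(cv2.findContours(k,cv2.RETR_EXTERNAL,cv2.CHAIN_APPROX_NONE)[0],key=cv2.contourArea)
r=meas(t,m,14,(328,198,384,280)); print('plate',r)
seat=meas(t,(V>160)&(S<40)|((S>90)&(V>100)),50,(350,248,380,276)); print('seat',seat)
# plate via wrist view with the fixture corner earlier: w4
h=r[2]; u=np.array([np.cos(h),np.sin(h)]); print('seat from plate',r[0]-75*u,'fork',r[0]+75*u)
sc=cap('scene','s3'); q=[*(r[0]-75*u),50]; print('scene proj seat',proj(sc,q),'pin',proj(sc,[*q[:2],60]),'top',proj(t,q))
hs=HSV(sc); print('pin scene',meas(sc,(hs[1]>110)&(hs[0]>8)&(hs[0]<35)&(hs[2]>100),60,(285,195,312,222)))
E
```

```text
plate (array([ 544.7, -293.4]), array([221.4,  91.9]), 0.313)
seat (array([ 474.1, -314.2]), array([48.7, 51.9]), -1.565)
seat from plate [ 473.34394176 -316.49356951] fork [ 616.05605824 -270.30643049]
scene proj seat [[298.57948204 207.11881147]] pin [[298.52458762 204.21489145]] top [[364.272049  261.2560215]]
pin scene (array([ 474.3, -316.1]), array([11.3,  7.6]), 0.485)
```

```bash
python3 -m inch '3.5 -10 0 0 0 0; 7 -20 0 0 0 0; 11 -31 0 0 0 0; 11 -31 0 0 0 0; 11 -31 0 0 0 0; 11 -31 0 0 0 0; 11 -31 0 0 0 0; 11 -31 0 0 0 0; 11 -31 0 0 0 0; 11 -31 0 0 0 0'
python3 -m inch '11 -31 0 0 0 0; 11 -31 0 0 0 0; 11 -31 0 0 0 0; 11 -31 0 0 0 0; 11 -31 0 0 0 0; 11 -31 0 0 0 0; 11 -31 0 0 0 0; 11 -31 0 0 0 0; 9 -25 0 0 0 0; 4.4 -12.4 0 0 0 0'
python3 -m inch '0 0 0 0 0 -0.1; 0 0 0 0 0 -0.2; 0 0 0 0 0 -0.18; 0 0 0 0 0 0; 0 0 0 0 0 0; 0 0 0 0 0 0; 0 0 0 0 0 0; 0 0 0 0 0 0; 0 0 0 0 0 0; 0 0 0 0 0 0'
python3 - <<'E'
from h import *
c=cap('wrist','w8'); s=ctrl.sense(); print(s['eef_pos'],yaw(),s['force'],s['wrist_torque'],s['joints'])
sc=cap('scene','s8'); 
# predicted pts: boss top (115+36), foot top, fixture pin, fork
u=np.array([np.cos(.313),np.sin(.313)]); b=np.array([473.7,-316.3])
P=[[*b,151],[*(b+150*u),151],[*b,60],[*(b+150*u),65]]
print('wrist',proj(c,P),'scene',proj(sc,P))
a=cv2.resize(c['image'],(400,300)); d=cv2.resize(sc['image'][140:290,190:390],(400,300),interpolation=cv2.INTER_CUBIC)
cv2.imwrite('pics/v8.png',np.vstack([np.hstack([a,d])])[:,:,::-1])
E
```

```text
time_s: 17.37
eef_pos: [535.1, -3.9, 119.9]
ee_rot: [-0.001, -0.131, 0.991, 0.0]
force: [0.5, -0.0, -6.0]
grip_width: 0.123
grip_force: 78.4
time_s: 18.2
eef_pos: [510.9, -307.2, 119.6]
ee_rot: [-0.0, -0.13, 0.992, -0.0]
force: [0.1, 0.0, -5.5]
grip_width: 0.125
grip_force: 78.6
time_s: 19.03
eef_pos: [512.4, -303.7, 120.4]
ee_rot: [0.0, -0.156, 0.988, 0.0]
force: [0.4, -0.1, -5.3]
grip_width: 0.127
grip_force: 78.6
[ 512.43004776 -303.74184544  120.398835  ] -162.05091892428226 [-0.75951308 -0.12751399 -4.95955626] [0.02083086 0.04922834 0.01663576] [-7.31567321e-01  5.67745229e-01  1.41715216e+00 -3.42078469e-06
  1.15668226e+00 -2.61563283e+00]
wrist [[312.48416907 232.67229831]
 [312.62363296 580.47639088]
 [314.01530798 190.01085628]
 [313.80332292 426.59541916]] scene [[298.00291886 176.62940807]
 [286.44838415 219.05892957]
 [298.52644263 204.32341542]
 [287.467464   245.42817992]]
```

View pics/v8.png

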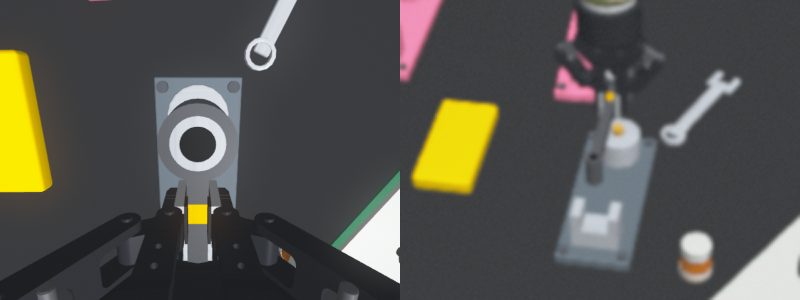

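Both views agree: the boss is above the seat and the foot is at scene crop (593,157), predicted (593,158), on the fixture's line. One numeric check of the near plate edge before handing in.

```bash
python3 - <<'E'
from h import *
c=load('w8');H,S,V=HSV(c); u=np.array([np.cos(.313),np.sin(.313)]); n=np.array([-u[1],u[0]]); b=np.array([473.7,-316.3])
print('hole',meas(c,V<70,151,(285,200,345,265)))
print('pred corners',proj(c,[[*(b-35*u+s*45*n),14] for s in(-1,1)]))
m=(V>75)&(S>20)
for y in (140,160,180,220,250,270):
    for r in [np.where(m[y,200:430])[0]+200]:
        p=[ray(c,(r.min(),y),14)[:2],ray(c,(r.max(),y),14)[:2]]; print(y,r.min(),r.max(),[np.round(((q-b)@u,(q-b)@n),1) for q in p])
col=np.where(m[90:200,275:365].mean(1)>.6)[0]; q=ray(c,(316,col.min()+90),14)[:2]; print('near edge',(q-b)@u)
s=ctrl.sense(); print(np.abs(s['dq']).max())
E
```

```text
hole (array([ 472.9, -315.4]), array([17.5, 17.3]), 0.315)
pred corners [[243.171772   123.97829875]
 [385.69489751 124.28083649]]
140 247 387 [array([-25.2, -43.1]), array([-25.4,  46.3])]
160 248 386 [array([-12.7, -43. ]), array([-12.9,  46.4])]
180 248 385 [array([  0.2, -43.6]), array([-0. , 46.4])]
220 250 383 [array([ 27.1, -43.5]), array([26.9, 46.4])]
250 252 381 [array([ 48.3, -43.1]), array([48.1, 46.1])]
270 253 380 [array([ 63. , -43.1]), array([62.8, 46.2])]
near edge -36.28485635433339
0.002319065253242036
```

```bash
python3 -c "
from h import *
print(ctrl.finish_job())"
```

```text
the job is handed in; nothing more can be done
None
```

The lid is knob up in the middle of the mat (about 2 mm off centre by camera). The lever is held level by its yellow band about 5 cm above the grey fixture and lined up to about 1 mm, and the job was handed in at about 19 s.

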